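# Sniff the gas cell's gasket seam and put the leak probe away

## Task

Take the leak probe from its stand and check the gas cell for leaks: guide the probe's nose along the bare orange gasket, from the green dot round the corner to the red dot, slowly (about 3 cm per second) and within 1 cm of it, never pressing hard on the cell. Then lay the probe level in the blue saddles in the open drawer, let go of it, and gently push the drawer fully shut. Leave the glassware and the red bulb where they stand.

Things in the scene. Friction and masses are not known exactly. Their poses are not given: they have to be found in the camera images.
- probe: Leak probe: yellow handle 130 x 28 x 28 mm with a black grip band in its middle; a steel neck at its front bends straight down to a black nose. Origin: centre of the handle's underside at the band (grip it there from above, fingers closing along its y; it balances there). x along the handle to the nose, z up; the handle runs from x = -70 to +60 mm. About 0.2 kg. Starts level in the white stand
- nose (a point): Tip of the probe's black nose, 6 mm wide: 85 mm ahead (x) of the probe's origin and 36 mm below it
- stand_rest (a point): Centre of the white stand that first holds the probe, at its notch floors, 45 mm above the table. Two saddles 12 mm thick, 88 mm apart along the handle, notches 40 mm wide between lips 12 mm high; free room between the saddles
- cell: Gas cell fixed to the table: aluminium block 200 (x) by 136 (y) by 50 mm high, origin at the centre of its underside. A flush orange gasket 6 mm wide lies bare on two sides of its blue cover, an L on top; green dot beside its start, red dot beside its end. Other sides: dark clamp bars 8 mm high. On the cover a gauge 15 mm and bolts 5 mm high; two pipe stubs at -x
- drawer_rest (a point): Centre of the blue saddles in the drawer, at their notch floors, 67 mm above the table; moves with the drawer. x: the way the drawer shuts; y: the line along which the handle shall lie (nose to either end). Two saddles 88 mm apart along y, notches 40 mm wide, lips 12 mm high. Drawer floor 45 mm below, front wall 67 mm to -x, side walls 114 mm to either side, all 31 mm higher than this point
- unit_drawer0 (a joint): How far the drawer is open, m: 0 shut, it starts about 0.15 open, slides to 0.165. White drawer unit 240 mm deep, 270 mm wide, 120 mm high, fixed to the table, with one drawer with a grey front; light running (a few N)
- unit_drawer0_handle (a point): Middle of the drawer's steel bar handle, an 11 mm bar 120 mm long along y, 35 mm in front (-x) of the drawer's front face, 82 mm above the table; moves with the drawer
- seam_0 (a point): Point 0 of the seam, 3 mm above the middle of the orange gasket, at (-65, -45, 53) mm in the cell's frame: the start, by the green dot
- seam_1 (a point): Point 1 of the seam, 3 mm above the middle of the orange gasket, at (-39, -45, 53) mm in the cell's frame
- seam_2 (a point): Point 2 of the seam, 3 mm above the middle of the orange gasket, at (-13, -45, 53) mm in the cell's frame
- seam_3 (a point): Point 3 of the seam, 3 mm above the middle of the orange gasket, at (13, -45, 53) mm in the cell's frame
- seam_4 (a point): Point 4 of the seam, 3 mm above the middle of the orange gasket, at (39, -45, 53) mm in the cell's frame
- seam_5 (a point): Point 5 of the seam, 3 mm above the middle of the orange gasket, at (65, -45, 53) mm in the cell's frame: the corner of the L
- seam_6 (a point): Point 6 of the seam, 3 mm above the middle of the orange gasket, at (65, -19, 53) mm in the cell's frame
- seam_7 (a point): Point 7 of the seam, 3 mm above the middle of the orange gasket, at (65, 7, 53) mm in the cell's frame
- seam_8 (a point): Point 8 of the seam, 3 mm above the middle of the orange gasket, at (65, 33, 53) mm in the cell's frame: the end, by the red dot
- flask: Bystander: green glass conical flask, 82 mm across, 122 mm tall, origin at the centre of its underside
- amber_bottle: Bystander: amber bottle with black cap, 52 mm across, 110 mm tall, origin at the centre of its underside
- beaker: Bystander: clear glass beaker, 72 mm across, 90 mm tall, origin at the centre of its underside
- jar: Bystander: amber jar, 80 mm across, 110 mm tall, origin at the centre of its underside
- bulb: Bystander: red pipette bulb, 62 mm across, 85 mm tall, origin at the centre of its underside
Not all that is in view belongs to the job. There is more than one size of the probe; the job needs the smallest.

How it is judged (in metres and radians):
On the way, in this order (a step that is already met when the one before it is completed fails the run):
1. the nose is within 12 mm of seam point 0 (start, green dot) for 0.35 s (distance between nose and seam_0 below 0.012 m), for 0.35 s.
2. the nose is within 12 mm of seam point 1 for 0.35 s (distance between nose and seam_1 below 0.012 m), for 0.35 s.
3. the nose is within 12 mm of seam point 2 for 0.35 s (distance between nose and seam_2 below 0.012 m), for 0.35 s.
4. the nose is within 12 mm of seam point 3 for 0.35 s (distance between nose and seam_3 below 0.012 m), for 0.35 s.
5. the nose is within 12 mm of seam point 4 for 0.35 s (distance between nose and seam_4 below 0.012 m), for 0.35 s.
6. the nose is within 12 mm of seam point 5 for 0.35 s (distance between nose and seam_5 below 0.012 m), for 0.35 s.
7. the nose is within 12 mm of seam point 6 for 0.35 s (distance between nose and seam_6 below 0.012 m), for 0.35 s.
8. the nose is within 12 mm of seam point 7 for 0.35 s (distance between nose and seam_7 below 0.012 m), for 0.35 s.
9. the nose is within 12 mm of seam point 8 (end, red dot) for 0.35 s (distance between nose and seam_8 below 0.012 m), for 0.35 s.
10. the probe lies in the blue saddles, let go, with the drawer still open (more than 100 mm) (x of probe in the frame of drawer_rest between -0.013 and 0.013 m and y of probe in the frame of drawer_rest between -0.025 and 0.025 m and z of probe in the frame of drawer_rest between -0.006 and 0.008 m and angle between the x axis of probe and the y axis of drawer_rest, either way round below 0.25 rad and angle between probe's own z axis and vertical below 0.2 rad and value of joint unit_drawer0 above 0.1 m and contact force between probe and the fingers below 0.1 N), for 0.2 s.
At the end, for the whole second after the job is handed in: The drawer is shut (less than 8 mm open) with the probe at rest in its blue saddles: its origin within 13 mm across and 25 mm along the saddles' centre, -6 to +8 mm of the notch floors' level, handle along the saddles within 0.25 rad (either way round), upright within 0.2 rad (x of probe in the frame of drawer_rest between -0.013 and 0.013 m and y of probe in the frame of drawer_rest between -0.025 and 0.025 m and z of probe in the frame of drawer_rest between -0.006 and 0.008 m and angle between the x axis of probe and the y axis of drawer_rest, either way round below 0.25 rad and angle between probe's own z axis and vertical below 0.2 rad and value of joint unit_drawer0 below 0.008 m and linear speed of probe below 0.02 m/s); the robot touches nothing.
It fails at once if the probe pressed on the gas cell with more than 12 N (contact force between probe and cell above 12 N).
It fails at once if the drawer slammed: closing faster than 0.4 m/s (velocity of joint unit_drawer0 below -0.4 m/s).
It fails at once if glassware or bulb moved more than 30 mm or tipped over (distance of any of flask, amber_bottle, beaker, jar, bulb from where it was at the start of the episode above 0.03 m or angle between any of flask, amber_bottle, beaker, jar, bulb's own z axis and vertical above 0.5 rad).
It also fails if it takes over 72 s, if anything falls off the work surface, if the arm or the gripper's body presses on something with over 40 N, if the wrist force passes 120 N, or if a joint passes its speed limit or range.

## Robot

A 6-joint arm with a two-finger parallel gripper is mounted at the origin on the work surface. World frame = base frame: x ahead of the robot, y to its left, z up, the work surface at z = 0. Lengths are in mm, angles in rad, forces in N, time in s.
With the tool pointing down it reaches from about 350 to 975 mm from the base axis. Payload 7.1 kg.
Tool frame: the origin (TCP) lies midway between the tips of the shut fingers; the grasp point (between the pads) lies 19 mm behind it (grasp_offset is the distance from the TCP to the grasp point, in mm); z points along the fingers, y is the line along which they close (so a half turn about z gives the same grasp; the last joint's range is limited). The gripper opens to 88 mm and grips with 3 to 60 N. Pads are 20 mm wide; open, the fingers measure 115 mm over their backs; the gripper's body (75 mm by 178 mm) begins 61 mm behind the grasp point.
Start: joints at [1.176, 0.423, 1.63, -0, 1.089, -0.019], TCP at [229.353, 581.379, 222.675] pointing down, gripper open.
Joint ranges: [-3, 3], [-0.9, 2.11], [0.09, 2.58], [-1.31, 4.45], [0.11, 2.69], [-2.54, 2.54]. Speed limits (rad/s): [2.39, 2.39, 3.01, 3.14, 3.14, 3.14].

## Interface

Orientations are given as a rotation vector (axis times angle).
In Python, from plant import * gives the robot as it stands. The module is installed in compiled form; this text tells all that it offers. Calls block until the motion is done:
- reach(position, orientation): joint-space move of the TCP to a pose.
- move_l(position, speed=150, rot=None): straight line of the TCP; rot=None keeps the orientation; speed is the mean speed in mm/s.
- movej(angles): joint-space move.
- command_gripper(opening): finger opening in mm; the grip force is fixed at half the most; returns when the fingers have stopped.
- dwell(seconds).
- ik(position, orientation): joint angles nearest the present ones, or None.
- state(): the state.
- snapshot(name): name is "side" or "top"; returns (picture, depth): 480x640x3 uint8, blue, green, red; 480x640 float32, mm along the optical axis (not along the pixel's ray), 0 where there is no reading.
- calibration(name): a dict with "fx", "fy", "cx", "cy" (pixels), "extrinsics" (4x4, takes a point from camera to world coordinates). Camera axes: x right, y down, z forward; pixel columns grow to the right and rows downward; lengths in mm; the calibration is good to about 2 mm. A picture is of the moment at which its call begins. calibration takes no time and is no camera call.
A pose or a line that the arm cannot do raises IKError and nothing moves.
- job_done(): hands the job in; it is judged then, once.
The state is a dict: "time": time; "q": joint angles; "joint_vel": joint speeds; "joint_efforts": joint torques, N m; "eef_pos": TCP position; "ee_rot": TCP orientation; "force": force on the tool from outside, world axes, zero at the start; "wrist_torque": the same for the moment, N m; "finger_gap": finger opening in mm; "gripper_force": force on a finger pad.
Only numpy, scipy, OpenCV 4.12 (cv2) and the standard library are available. Lean on these libraries where they do the work, as an engineer would, in place of code of your own. Each camera call takes 0.05 s, during which the arm holds its last target. There are 200 camera calls.

## Working session

There is one attempt and no reset: what is moved stays moved. The work goes in short steps, each a Python script; the robot and the scene stay as the last script left them, time stands still between calls to the robot, and variables do not carry over. Pictures are saved under pics/ and viewed, at most 10 in all, crops included, and the job is handed in when it is done.

```bash
mkdir -p pics
python3 - <<'E'
from plant import *
import numpy as np,cv2
for n in("top","side"):
    p,d=snapshot(n);c=calibration(n);cv2.imwrite(f"pics/{n}0.png",p);np.savez(f"{n}0.npz",p=p,d=d,**c);print(n,c)
s=state();print(s)
E
```

```text
top {'fx': 489.7400041874629, 'fy': 489.7400041874629, 'cx': 322.97422126426244, 'cy': 236.1297465770755, 'extrinsics': array([[-2.41161701e-02, -9.82827035e-01,  1.82946523e-01,
         2.75169867e+02],
       [-9.99508520e-01,  2.73703865e-02,  1.52833644e-02,
        -2.67205987e+01],
       [-2.00282208e-02, -1.82488033e-01, -9.83004063e-01,
         1.26608296e+03],
       [ 0.00000000e+00,  0.00000000e+00,  0.00000000e+00,
         1.00000000e+00]])}
side {'fx': 515.0856509599308, 'fy': 515.0856509599308, 'cx': 308.93229715300356, 'cy': 232.14544563559465, 'extrinsics': array([[ 8.18877209e-01, -4.06077438e-01,  4.05636821e-01,
        -1.59784939e+01],
       [-5.73617409e-01, -5.54269555e-01,  6.03115519e-01,
        -7.88827933e+02],
       [-2.00794640e-02, -7.26557895e-01, -6.86811794e-01,
         9.71202705e+02],
       [ 0.00000000e+00,  0.00000000e+00,  0.00000000e+00,
         1.00000000e+00]])}
{'time': 0.1, 'q': array([ 1.17602024e+00,  4.23766032e-01,  1.63057860e+00, -2.62351891e-07,
        1.08862530e+00, -1.89631667e-02]), 'joint_vel': array([ 0.00063945, -0.00107003, -0.00368838, -0.00371069,  0.00036854,
        0.00044277]), 'joint_efforts': array([ 5.54003745e-04, -5.45609021e+01, -2.74325395e+01,  6.45158929e-02,
        1.88664836e-02, -2.45821940e-05]), 'eef_pos': array([229.15794019, 580.94328137, 221.99217712]), 'ee_rot': array([-5.86804601e-01, -3.08601431e+00,  2.11718630e-03]), 'force': array([0.20296043, 0.16308284, 0.05823596]), 'wrist_torque': array([ 0.05379199,  0.01798468, -0.01197718]), 'gripper_force': 0.0, 'finger_gap': 87.94501553714055}
```

View pics/top0.png

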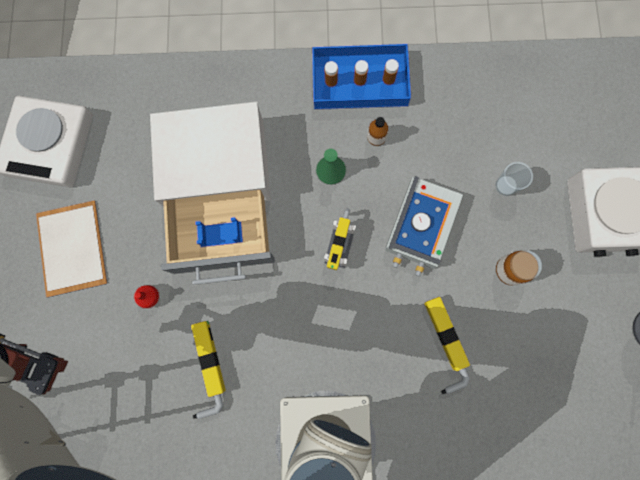

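View pics/side0.png

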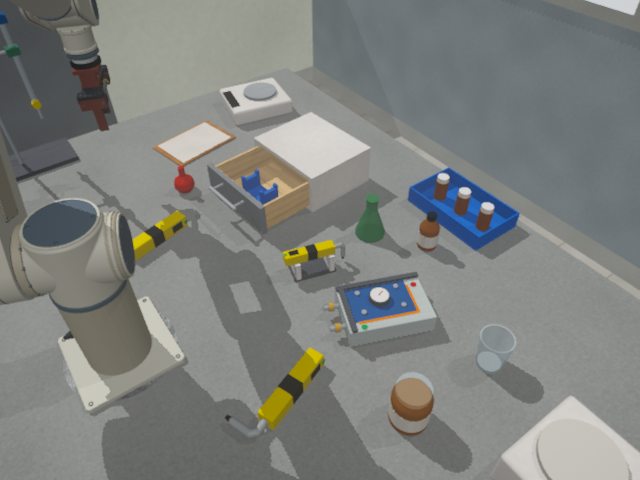

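The top view shows the small probe in its stand at about (339,242) with the nose towards (346,215). The cell is at (425,222), with the green dot at (439,252) and the red dot at (423,186). The blue saddles are at (218,232) and the drawer handle at (219,275). The two larger yellow probes, at (207,358) and (447,334), are decoys.

```bash
cat > h.py <<'E'
import numpy as np,cv2
from scipy.optimize import least_squares
from scipy.spatial import cKDTree
def onplane(uv,z,c):
    uv=np.atleast_2d(uv).astype(float);E=c['extrinsics']
    r=np.c_[(uv[:,0]-c['cx'])/c['fx'],(uv[:,1]-c['cy'])/c['fy'],np.ones(len(uv))]@E[:3,:3].T
    return E[:3,3]+r*((z-E[2,3])/r[:,2])[:,None]
def cloud(d,c):
    v,u=np.mgrid[:480,:640];P=np.stack([(u-c['cx'])/c['fx']*d,(v-c['cy'])/c['fy']*d,d],-1)
    return P@c['extrinsics'][:3,:3].T+c['extrinsics'][:3,3]
def pix(m):
    v,u=np.nonzero(m);return np.c_[u,v]
E
cat > m.py <<'E'
from h import *
out=[]
for n in("top","side"):
    c=dict(np.load(n+"0.npz"));p=c['p'];H=cv2.cvtColor(p,cv2.COLOR_BGR2HSV);W=cloud(c['d'],c)
    h,s,v=[H[...,i].astype(int) for i in range(3)]
    box=lambda x0,x1,y0,y1:(W[...,0]>x0)&(W[...,0]<x1)&(W[...,1]>y0)&(W[...,1]<y1)
    # cell centre region
    g=onplane([425,222] if n=="top" else [385,305],50,c)[0]
    R=box(g[0]-120,g[0]+120,g[1]-120,g[1]+120)&(c['d']>0)
    org=R&(h>=8)&(h<20)&(s>150)&(v>120)&(abs(W[...,2]-50)<6)
    P=onplane(pix(org),50,c)[:,:2]
    t=np.linspace(0,1,60)[:,None]
    L=np.r_[np.array([-65,-45])+t*[130,0],np.array([65,-45])+t*[0,78]]
    def f(x):
        a=x[2];Q=L@np.array([[np.cos(a),np.sin(a)],[-np.sin(a),np.cos(a)]])+x[:2]
        return np.r_[cKDTree(Q).query(P)[0],cKDTree(P).query(Q)[0]]
    r=min((least_squares(f,[g[0],g[1],a],loss='soft_l1',f_scale=3) for a in(-.6,-.3,0)),key=lambda r:r.cost)
    print(n,"cell",r.x.round(3),len(P),"res",np.median(f(r.x)).round(2),"P ext",P.min(0),P.max(0))
    for nm,m in(("green",(h>45)&(h<75)&(s>150)),("red",((h<5)|(h>175))&(s>180))):
        m=m&R&(abs(W[...,2]-51)<8);print(nm,m.sum(),onplane(pix(m).mean(0),50,c)[0].round(1) if m.any() else '')
    g=onplane([339,242] if n=="top" else [310,252],73,c)[0]
    R=box(g[0]-110,g[0]+110,g[1]-90,g[1]+90)
    yel=R&(h>=20)&(h<35)&(s>150)&(v>90)&(W[...,2]>66)
    allp=R&(W[...,2]>66)&(W[...,2]<82)&((yel)|(v<60))
    for nm,m in(("yel",yel),("handle",allp)):
        q=onplane(pix(m),73,c)[:,:2].astype(np.float32);print(nm,len(q),cv2.minAreaRect(q),np.median(W[m][:,2]))
    g=onplane([218,232] if n=="top" else [259,188],79,c)[0]
    R=box(g[0]-100,g[0]+100,g[1]-110,g[1]+110)
    blue=R&(h>100)&(h<125)&(s>150)
    for lo,hi in((20,95),(72,88)):
        m=blue&(W[...,2]>lo)&(W[...,2]<hi);q=W[m];print("blue",lo,len(q),cv2.minAreaRect(q[:,:2].astype(np.float32)),np.percentile(q[:,2],[5,50,95]).round(1))
    # unit top & drawer bar
    g=onplane([208,150] if n=="top" else [310,160],120,c)[0]
    m=box(g[0]-200,g[0]+200,g[1]-200,g[1]+200)&(abs(W[...,2]-120)<5);print("unit",m.sum(),cv2.minAreaRect(W[m][:,:2].astype(np.float32)))
    b=pix(box(380,640,100,400)&0) if 0 else None
    if n=="top":
        hb=np.array([[195,281],[243,277]]);print("bar",onplane(hb,87,c).round(1),"nose-ish",onplane([347,212],40,c).round(1))
a=cv2.imread("pics/top0.png")
cv2.imwrite("pics/c1.png",np.hstack([cv2.resize(a[175:290,150:285],None,fx=3,fy=3),cv2.resize(a[175:290,320:450],None,fx=3,fy=3)]))
E
python3 m.py
```

```text
top cell [ 5.35495e+02 -2.66435e+02 -3.98000e-01] 113 res 1.07 P ext [ 453.50223543 -333.04814456] [ 609.30954667 -261.16876444]
green 10 [ 453.2 -294.7   50. ]
red 8 [ 622.7 -267.6   50. ]
yel 404 ((479.1141052246094, -44.59966278076172), (26.769254684448242, 128.69688415527344), 73.28707122802734) 72.9437495927757
handle 517 ((479.0606384277344, -44.686187744140625), (26.818801879882812, 128.70840454101562), 73.47586059570312) 73.12439634029715
blue 20 911 ((518.622314453125, 255.30767822265625), (55.9925651550293, 102.42918395996094), 4.822894096374512) [24.2 30.  76.6]
blue 72 66 ((517.7073364257812, 257.4455261230469), (54.84708023071289, 97.3035888671875), 5.304622173309326) [72.6 77.9 81.3]
unit 9105 ((713.3851928710938, 276.4393310546875), (228.0615997314453, 271.5807189941406), 4.916435241699219)
bar [[392.8 304.   87. ]
 [399.4 187.5  87. ]] nose-ish [[564.6 -70.9  40. ]]
side cell [ 5.35622e+02 -2.67468e+02 -3.99000e-01] 139 res 1.08 P ext [ 452.12463602 -333.95069423] [ 609.89306095 -261.3265366 ]
green 16 [ 453.3 -295.5   50. ]
red 10 [ 622.9 -268.4   50. ]
yel 338 ((476.42193603515625, -51.76420211791992), (32.8486442565918, 129.2682647705078), 73.47266387939453) 70.11360226647236
handle 429 ((476.42193603515625, -51.76420211791992), (32.8486442565918, 129.2682647705078), 73.47266387939453) 70.38209279219939
blue 20 232 ((518.5526733398438, 256.6876220703125), (56.13259506225586, 103.40132141113281), 3.3018746376037598) [22.2 43.8 75.7]
blue 72 26 ((518.2885131835938, 258.61895751953125), (53.28727722167969, 100.83283996582031), 5.133301258087158) [72.9 75.4 78.6]
unit 3411 ((712.7823486328125, 272.07305908203125), (230.5774688720703, 274.8139953613281), 5.263795852661133)
```

View pics/c1.png

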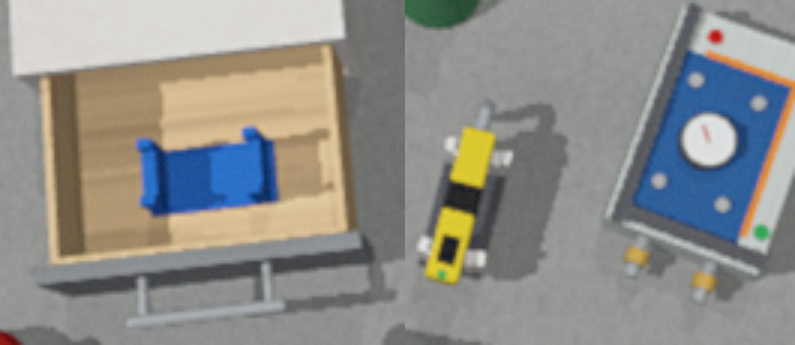

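The sizes agree: handle 129 x 27 mm, gasket residual 1 mm, and the dots sit beside the gasket ends in the cell frame. The predicted nose is within 1 mm of the seen one. Next I grasp and lift.

```bash
cat >> h.py <<'E'
from scipy.spatial.transform import Rotation as Rot
def down(a): # tool x at world yaw a, z down
    return Rot.from_matrix(np.array([[np.cos(a),np.sin(a),0],[np.sin(a),-np.cos(a),0],[0,0,-1]]).T).as_rotvec()
def tool(yaw): return down(yaw+np.pi)   # probe yaw -> tool orientation
DZ=-5.  # TCP z minus probe underside z
PY=-0.292; PO=np.array([483.9,-46.2,45.])
CELL=np.array([535.5,-267.,-.398])
SEAM=np.array([[-65,-45],[-39,-45],[-13,-45],[13,-45],[39,-45],[65,-45],[65,-19],[65,7],[65,33]],float)
def c2w(p):
    c,s=np.cos(CELL[2]),np.sin(CELL[2]);return np.asarray(p)@np.array([[c,s],[-s,c]])+CELL[:2]
def tcp_for_nose(n,yaw,off=(0,0,0)):
    return np.asarray(n)-off-np.array([85*np.cos(yaw),85*np.sin(yaw),-36])+[0,0,DZ]
E
python3 - <<'E'
from plant import *
from h import *
# feasibility
for p,y in((PO+[0,0,DZ],PY),(tcp_for_nose([*c2w(SEAM[0]),53],-.4),-.4),(tcp_for_nose([*c2w(SEAM[8]),53],-.4),-.4),(np.array([518,257.5,62]),.086-np.pi/2)):
    print(p.round(1),ik(p,tool(y)))
reach(PO+[0,0,90],tool(PY)); 
move_l(PO+[0,0,DZ],120); print(state()['eef_pos'])
command_gripper(10);s=state();print(s['finger_gap'],s['gripper_force'],s['force'])
move_l(PO+[0,0,120],120);s=state();print(s['time'],s['finger_gap'],s['force'],s['wrist_torque'],s['eef_pos'])
E
```

```text
[483.9 -46.2  40. ] [-1.19668737e-01  5.31391659e-01  2.03086566e+00 -4.44089210e-16
  5.79335337e-01 -1.39846506e+00]
[ 379.8 -250.2   84. ] [-0.60860151  0.41290809  2.08567206  0.          0.6430125  -1.77939784]
[ 529.9 -228.7   84. ] [-0.42800077  0.54573848  1.81878522  0.          0.77706896 -1.59879709]
[518.  257.5  62. ] [ 4.40755449e-01  5.82339462e-01  1.82186905e+00 -4.44089210e-16
  7.37384143e-01  3.54755449e-01]
[484.34969743 -46.19571371  40.41431033]
27.71200752358144 29.992865324020386 [ 0.19021641 -0.56538264  0.09569311]
5.6083 27.880602621713603 [-0.48632738  0.74810051 -2.45321785] [0.03229598 0.03495758 0.00614682] [483.33246414 -46.14849777 164.34612058]
```

Run:
```python
from plant import *
from h import *
n=[*c2w(SEAM[0]),53+22]
reach(tcp_for_nose([*c2w(SEAM[0]),53+70],-.4),tool(-.4))
move_l(tcp_for_nose(n,-.4),100); dwell(.3)
s=state();print(s['time'],s['eef_pos']-tcp_for_nose(n,-.4),s['force'])
ims=[]
for k in("side","top"):
    p,d=snapshot(k);c=calibration(k);np.savez(k+"1.npz",p=p,d=d,**c)
    E=np.linalg.inv(c['extrinsics']);q=E[:3,:3]@n+E[:3,3];u,v=c['fx']*q[0]/q[2]+c['cx'],c['fy']*q[1]/q[2]+c['cy'];print(k,u,v)
    u0,v0=int(u)-40,int(v)-45;print(u0,v0)
    a=cv2.resize(p[v0:v0+90,u0:u0+80],None,fx=5,fy=5,interpolation=cv2.INTER_CUBIC)
    cv2.drawMarker(a,(int((u-u0+.5)*5),int((v-v0+.5)*5)),(255,0,255),0,14);ims.append(a)
cv2.imwrite("pics/n1.png",np.hstack(ims))
```

```text
7.4583 [ 0.27128146 -0.20785081  0.48849837] [-0.33089988 -0.17766072 -2.28592002]
side 362.7463849711425 314.73133340390166
322 269
top 435.5312881963015 248.57664356192683
395 203
```

View pics/n1.png

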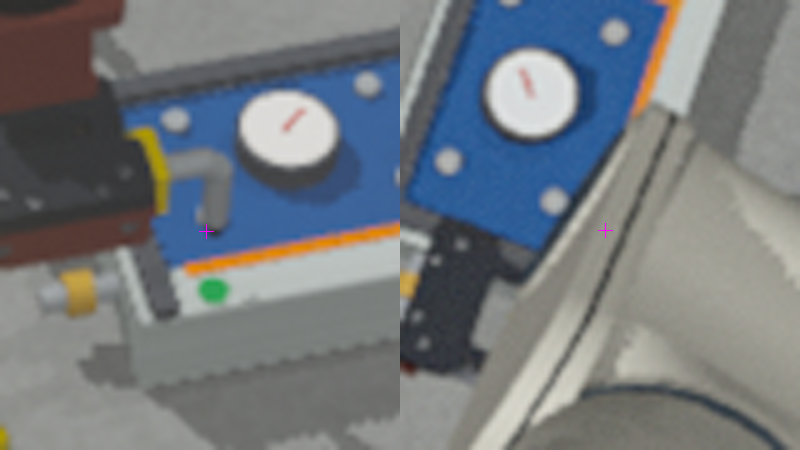

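In the side view (left) the nose tip is within about 1 px, or 2 mm, of the predicted marker at (363,315), slightly ahead of it. I correct by 1.5 mm and scan at 2 mm above the seam points.

Run:
```python
from plant import *
from h import *
Y=-.4;off=(1.4,-.6,0)
P=[tcp_for_nose([*q,55],Y,off) for q in c2w(SEAM)]
move_l(P[0],25);dwell(.4);s=state();f0=s['force'];print(s['time'],s['eef_pos']-P[0],f0)
p,d=snapshot("side");cv2.imwrite("pics/n2.png",cv2.resize(p[250:340,310:450],None,fx=5,fy=5,interpolation=2))
```

```text
8.9083 [ 0.04245723 -0.01515782  0.06938281] [-0.12588776 -0.54119616 -1.8411184 ]
```

View pics/n2.png

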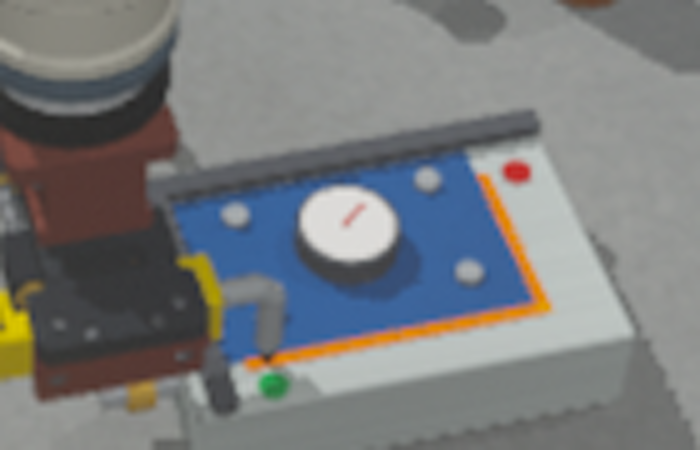

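The nose tip at crop (267,358) stands on the gasket beside the green dot. I run the scan, then lift.

Run:
```python
from plant import *
from h import *
Y=-.4;off=(1.4,-.6,0)
P=[tcp_for_nose([*q,55],Y,off) for q in c2w(SEAM)]
for k in range(1,9):
    move_l(P[k],28); s=state();print(k,s['time'],(s['eef_pos']-P[k]).round(1),s['force'].round(1))
    if k==5: dwell(.1)
p,d=snapshot("side");cv2.imwrite("pics/n3.png",cv2.resize(p[240:330,340:480],None,fx=5,fy=5,interpolation=2))
dwell(.3)
```

```text
1 10.0333 [-0.2  0.1 -0.1] [-0.9  0.5 -2.1]
2 11.1083 [-0.2  0.1 -0.1] [ 0.6 -0.2 -2.3]
3 12.1833 [-0.2  0.1 -0.1] [ 0.4  0.8 -2.2]
4 13.2583 [-0.2  0.1 -0.1] [-0.2  0.2 -1.9]
5 14.3333 [-0.2  0.1 -0.1] [-0.2 -0.7 -2.4]
6 15.5083 [-0.  -0.1 -0. ] [ 0.5  0.3 -1.9]
7 16.5833 [-0.  -0.1  0. ] [-0.9  1.1 -1.5]
8 17.6583 [-0.  -0.1  0. ] [-0.9 -0.5 -1.3]
```

View pics/n3.png

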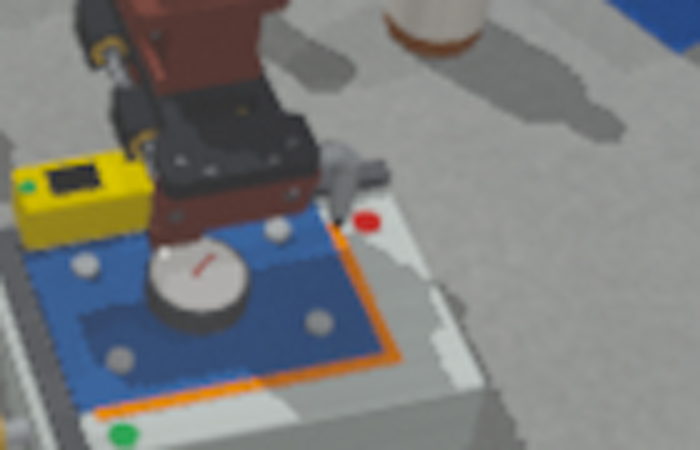

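The nose ended on the gasket beside the red dot, with no contact. Now to the drawer.

```bash
cat >> h.py <<'E'
DY=.087; DR=np.array([518.2,257.5,67.])
DX=np.array([np.cos(DY),np.sin(DY),0])
E
python3 - <<'E'
from plant import *
from h import *
p=state()['eef_pos'];move_l(p+[0,0,130],200)
o=tool(DY-np.pi/2)
reach(DR+[0,0,140],o); move_l(DR+[0,0,DZ+25],150);dwell(.3)
s=state();f0=s['force'];print(s['time'],f0.round(1),s['finger_gap'])
for z in (16,12,9,6,4,2,1,0,-1):
    move_l(DR+[0,0,DZ+z],25);f=state()['force']-f0
    print(z,f.round(1))
    if np.linalg.norm(f)>5: break
s=state();print(s['time'],s['eef_pos'])
for k in("side","top"):
    p,d=snapshot(k);np.savez(k+"2.npz",p=p,d=d,**calibration(k))
    cv2.imwrite(f"pics/d_{k}.png",p)
a=cv2.imread("pics/d_side.png")[130:240,190:330]
b=cv2.imread("pics/d_top.png")[180:290,150:285]
cv2.imwrite("pics/d2.png",np.hstack([cv2.resize(a,None,fx=2.8,fy=2.8),cv2.resize(b,None,fx=2.8,fy=2.8)]))
E
```

```text
21.825 [-0.1  0.2 -2.3] 27.907893787379884
16 [ 0.2  0.5 -0. ]
12 [ 0.6  0.1 -0.3]
9 [ 0.3 -0.4  0.6]
6 [ 0.6 -0.3 -0.4]
4 [-0.3 -0.8  0.7]
2 [0.7 0.2 1.1]
1 [ 1.2 -1.1 -0.3]
0 [ 0.9  0.1 -0.1]
-1 [ 0.1 -2.1  8.4]
24.425 [519.1127228  257.62822991  61.97363121]
```

View pics/d2.png

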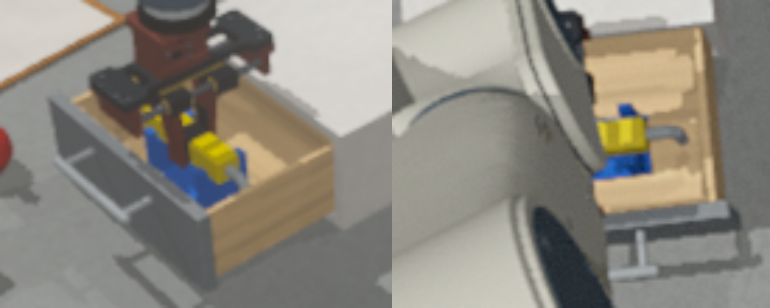

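The probe lies across the blue saddles and the floor contact came at the expected height. I release, lift and check.

Run:
```python
from plant import *
from h import *
command_gripper(50);dwell(.3);s=state();print(s['finger_gap'],s['force'].round(1))
p=s['eef_pos'];move_l(p+[0,0,50],80);move_l(p+[0,0,130],150)
q=DR-DX*190; o=tool(DY-np.pi/2+np.pi/2)
print(ik([q[0],q[1],200],down(DY)),ik([q[0],q[1],200],down(DY+np.pi)),ik([q[0],q[1],66],down(DY+np.pi)))
reach([*(DR-DX*150)[:2],190],down(DY-np.pi/2));command_gripper(0)
p,d=snapshot("side");c=calibration("side");np.savez("side3.npz",p=p,d=d,**c)
H=cv2.cvtColor(p,cv2.COLOR_BGR2HSV);W=cloud(d,c);h,s_,v=[H[...,i].astype(int) for i in range(3)]
m=(np.linalg.norm(W[...,:2]-DR[:2],axis=-1)<110)&(h>=20)&(h<35)&(s_>150)&(W[...,2]>85)
print(m.sum(),np.percentile(W[m][:,2],[5,50,95]),cv2.minAreaRect(W[m][:,:2].astype(np.float32)),state()['time'])
cv2.imwrite("pics/d3.png",cv2.resize(p[120:260,140:330],None,fx=3.5,fy=3.5))
```

```text
50.101490547529956 [-0.3  1.  -0.2]
[ 6.03133056e-01  1.32837861e-01  2.10504942e+00 -8.88178420e-16
  9.03705377e-01  2.08692938e+00] [ 0.60313306  0.13283786  2.10504942  0.          0.90370538 -1.05466327] [ 0.60313306  0.40435129  2.19018161  0.          0.54705975 -1.05466327]Traceback (most recent call last):
  File "<stdin>", line 7, in <module>
plant.IKError: the arm cannot take that pose within its joint ranges
```

Run:
```python
from plant import *
from h import *
o=down(DY+np.pi);b=DR-DX*175
reach([b[0],b[1],190],o);command_gripper(0)
p,d=snapshot("side");c=calibration("side");np.savez("side3.npz",p=p,d=d,**c)
H=cv2.cvtColor(p,cv2.COLOR_BGR2HSV);W=cloud(d,c);h,s_,v=[H[...,i].astype(int) for i in range(3)]
m=(np.linalg.norm(W[...,:2]-DR[:2],axis=-1)<110)&(h>=20)&(h<35)&(s_>150)&(W[...,2]>85)
print(m.sum(),np.percentile(W[m][:,2],[5,50,95]),cv2.minAreaRect(W[m][:,:2].astype(np.float32)),state()['time'])
cv2.imwrite("pics/d3.png",cv2.resize(p[120:260,140:330],None,fx=3.5,fy=3.5))
```

```text
241 [86.12678918 91.71174443 95.46043267] ((515.3585815429688, 259.76373291015625), (31.189884185791016, 136.16314697265625), 6.330972671508789) 29.0417
```

View pics/d3.png

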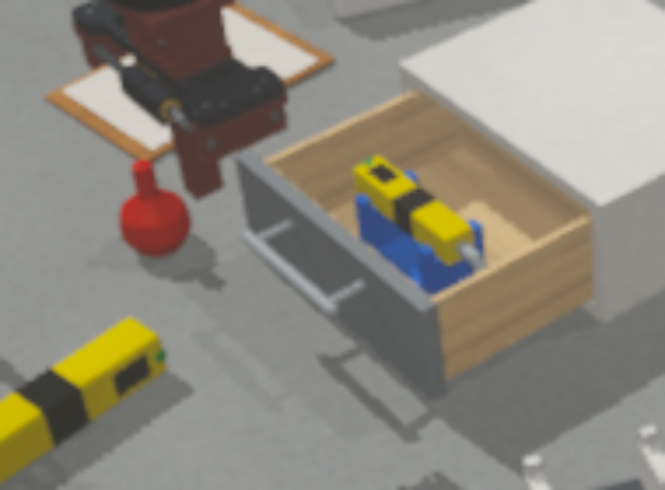

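The probe lies level in both saddles (top at z about 95), and the drawer is still open. Now I push it shut, watching the force.

Run:
```python
from plant import *
from h import *
b=DR-DX*165
P=lambda t:[*(DR+DX*t)[:2],68]
move_l([*(DR-DX*175)[:2],68],120);dwell(.2);f0=state()['force'];first=None
t=-150
move_l(P(t),80)
while t<35:
    t+=6 if t<-2 else 2
    move_l(P(t),50);f=(state()['force']-f0)@DX
    if first is None and f<-1.5: first=t;print("contact",t)
    if f<-14: break
print(t,f,state()['time'],state()['eef_pos'])
move_l(P(t-3),20);move_l(P(t-50),80);p=state()['eef_pos'];move_l(p+[0,0,130],150)
dwell(.3)
for k in ("side","top"):
    p,d=snapshot(k);cv2.imwrite(f"pics/e_{k}.png",p)
a=cv2.imread("pics/e_side.png")[60:260,140:400];cv2.imwrite("pics/e.png",cv2.resize(a,None,fx=3,fy=3))
print(state()['time'])
```

```text
contact 20
24 -16.456602534622206 40.5417 [537.1236622  258.78941165  67.52961698]
42.9917
```

View pics/e.png

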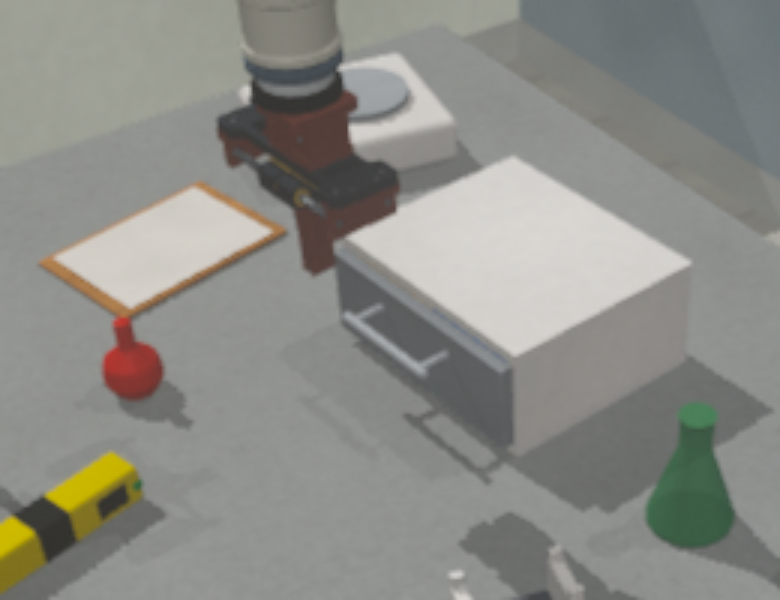

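The drawer front is flush with the unit, it met a firm stop, and the arm is clear of everything.

```bash
python3 -c "
from plant import *
print(job_done())"
```

```text
the job is handed in; nothing more can be done
None
```

I scanned the gasket from the green dot to the red dot with no sign of contact, laid the probe level in the blue saddles, and pushed the drawer shut to its stop. I handed the job in at about 43 s and got no verdict back.

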